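Pack the sampling tray

TASK

Pack the white carrying tray for the sampling round: set the brown screw-cap bottle, the glass vial, the petri dish and the slide carton each down flat on the floor of its own pocket (bottle in the middle-sized round pocket, vial in the smallest round one, dish in the widest round one, carton in the rectangular one), upright and without dropping or tipping them. The brown dropper bottle and the squat white jar look alike but do not belong: leave them standing where they are.

Things in the scene. Friction and masses are not known exactly. Their poses are not given: they have to be found in the camera images.
- amber_bottle: Loose: reagent bottle of brown glass with a short blue screw cap, 46 mm across and 88 mm tall, standing upright; straight-sided body up to about 45 mm. About 0.1 kg. To be packed. Origin: centre of its underside; z up along its axis.
- vial: Loose: slim vial with a ribbed white cap, glass so clear that mostly the cap and, a gap below it, the light brown filling at the bottom are seen; about 26 mm across, 52 mm tall, standing upright, straight-sided up to 46 mm. Light. To be packed. Origin: centre of its underside; z up along its axis.
- dish: Loose: shallow round petri dish with its cover on (the two are one piece), whitish and clear, 60 mm across, 16 mm high, lying flat. Light. To be packed. Origin: centre of its underside; z up along its axis.
- carton: Loose: small card box of slides, blue below and white above, 31 (x) x 81 (y) x 28 (z) mm, lying flat, about 0.14 kg; to be grasped across its 31 mm width. To be packed; either way round. Origin: centre of its underside; z up.
- dropper: Loose look-alike of the brown bottle, not to be packed: slimmer brown glass bottle with a tall black rubber dropper bulb, 32 mm across, 97 mm tall. Origin: centre of its underside; z up along its axis.
- jar: Loose look-alike of the vial, not to be packed: squat white plastic screw-cap jar, 31 mm across, 40 mm tall, cap wider than the body. Origin: centre of its underside; z up along its axis.
- pocket_bottle: Grey block 108 x 108 x 18 mm, fixed in one quarter (any) of the white carrying tray (232 mm square, rim 20 mm above worktop). Its top is 24 mm above the worktop. Origin: centre of its underside, 6 mm above the worktop, below the pocket's centre; z up, x, y along its sides. Middle-sized round pocket, 62 mm across and 12 mm deep (floor 6 mm above this origin): for the brown screw-cap bottle.
- pocket_vial: Grey block 108 x 108 x 18 mm, fixed in one quarter (any) of the white carrying tray (232 mm square, rim 20 mm above worktop). Its top is 24 mm above the worktop. Origin: centre of its underside, 6 mm above the worktop, below the pocket's centre; z up, x, y along its sides. Smallest round pocket, 42 mm across and 12 mm deep (floor 6 mm above this origin): for the vial.
- pocket_dish: Grey block 108 x 108 x 18 mm, fixed in one quarter (any) of the white carrying tray (232 mm square, rim 20 mm above worktop). Its top is 24 mm above the worktop. Origin: centre of its underside, 6 mm above the worktop, below the pocket's centre; z up, x, y along its sides. Widest and shallowest round pocket, 76 mm across and 6 mm deep (floor 12 mm above this origin): for the petri dish.
- pocket_carton: Grey block 108 x 108 x 18 mm, fixed in one quarter (any) of the white carrying tray (232 mm square, rim 20 mm above worktop). Its top is 24 mm above the worktop. Origin: centre of its underside, 6 mm above the worktop, below the pocket's centre; z up, x, y along its sides. Rectangular pocket, 47 (x) x 97 (y) mm and 12 mm deep (floor 6 mm above this origin): for the slide carton, long side along y.
Things that resemble listed ones, but are neither listed nor needed, are in the scene too. Leave any purple look-alike of the vial alone.

How it is judged:
At the end, for the whole second after the job is handed in: The brown bottle, vial, dish and carton each stand in their own pocket: within 12 mm of its centre, on its floor (3 mm below to 4 mm above), within 0.12 rad of upright, released and at rest; the dropper bottle and the white jar are upright and within 30 mm of where they stood (horizontal distance between amber_bottle and pocket_bottle below 0.012 m and z of amber_bottle in the frame of pocket_bottle between 0.003 and 0.01 m and angle between each of amber_bottle, vial, dish, carton, dropper, jar's own z axis and vertical below 0.12 rad and linear speed of each of amber_bottle, vial, dish, carton below 0.02 m/s and contact force between each of amber_bottle, vial, dish, carton and the fingers below 0.05 N and horizontal distance between vial and pocket_vial below 0.012 m and z of vial in the frame of pocket_vial between 0.003 and 0.01 m and horizontal distance between dish and pocket_dish below 0.012 m and z of dish in the frame of pocket_dish between 0.009 and 0.016 m and horizontal distance between carton and pocket_carton below 0.012 m and z of carton in the frame of pocket_carton between 0.003 and 0.01 m and distance of each of dropper, jar from where it was at the start of the episode below 0.03 m); the robot touches nothing.
It fails at once if the brown screw-cap bottle, vial, dish or carton is dropped (falls free faster than 0.7 m/s, about 25 mm) ((linear speed of amber_bottle above 0.7 m/s and contact force between amber_bottle and the fingers below 0.05 N) or (linear speed of vial above 0.7 m/s and contact force between vial and the fingers below 0.05 N) or (linear speed of dish above 0.7 m/s and contact force between dish and the fingers below 0.05 N) or (linear speed of carton above 0.7 m/s and contact force between carton and the fingers below 0.05 N)).
It fails at once if the brown screw-cap bottle, vial, dish or carton is tipped more than 0.9 rad (angle between any of amber_bottle, vial, dish, carton's own z axis and vertical above 0.9 rad).
It fails at once if the dropper bottle is moved more than 30 mm or knocked over (distance of dropper from where it was at the start of the episode above 0.03 m or angle between dropper's own z axis and vertical above 0.5 rad).
It fails at once if the white jar is moved more than 30 mm or knocked over (distance of jar from where it was at the start of the episode above 0.03 m or angle between jar's own z axis and vertical above 0.5 rad).
It also fails if it takes over 109 s, if anything falls off the work surface, if the arm or the gripper's body presses on something with over 40 N, if the wrist force passes 120 N, or if a joint passes its speed limit or range.

ROBOT

A 7-joint arm with a two-finger parallel gripper is mounted at the origin on a cart in front of the work surface, level with it; the furniture and walls round the work are solid. World frame = base frame: x ahead of the robot, y to its left, z up, the work surface at z = 0. Lengths are in m, angles in rad, forces in N, time in s.
With the tool pointing down it reaches from about 0.4 to 0.875 m from the base axis. Payload 19.3 kg.
Tool frame: the origin (TCP) lies on the front face of the gripper's body, between the roots of the fingers; the fingertips stand 73 mm ahead of it and the grasp point (between the pads) lies 54 mm ahead of it; z points along the fingers, y is the direction in which the jaws open and shut (so a half turn about z gives the same grasp; the last joint's range is limited). The gripper opens to 85 mm and grips with 20 to 120 N. Pads are 22 mm wide; open, the fingers measure 114 mm over their backs; the gripper's body (76 mm by 85 mm) begins 54 mm behind the grasp point. The pads swing forward as they close: fully open they stand 13 mm farther back than shut.
Start: joints at [1.16, 0.521, -0.036, 1.599, 0.021, 1.021, -0.113], TCP at [0.209, -0.589, 0.304] pointing down, gripper open.
Joint ranges: [-2.91, 2.91], [-0.3, 2.13], [-1.5, 1.42], [0.17, 2.43], [-1.26, 4.41], [0.16, 1.93], [-2.52, 2.52]. Speed limits (rad/s): [1.89, 1.89, 2.39, 2.39, 3.01, 3.01, 3.01].

INTERFACE

Orientations are given as [roll, pitch, yaw] about the fixed x, y, z axes, in that order (R = Rz(yaw) Ry(pitch) Rx(roll)).
In Python, from workcell import bot gives the robot as it stands.
- The arm moves only by the shell command python3 -m crank 'ROWS' [OPENING] [FORCE]. ROWS is a JSON object of lists of equal length, an entry for each row: "travel": the shift along the world's x, y, z in cm, a list of three; "rot": the turn, a rotation vector about the world's x, y, z in degrees, a list of three. A call has 1 to 8 rows; each row is the pose to reach, as a shift and turn from the pose commanded when the call began; what a row does not reach only later rows make up. A row lasts 1/10 s, in which the tool goes at most 50 mm and 8.59 degrees, less where a joint would pass 70% of its speed; a pose out of reach is approached as far as the arm can. A call with a gripper value outside its range is refused whole. OPENING is the opening, from -1 (shut) to 1 (fully open), so that 0 is half open, set as the call begins (- or left out, the last holds). The fingers move at their own pace and stop on an object; FORCE is the grip in N (left out, the last holds). Time passes only in rows, so rows that repeat a pose let the fingers close. It gives the time, the measured TCP pose, the force and the opening at its end, in the units of the state.
- bot.observe(): the state, without advancing time (a new reading comes with each control period).
- bot.grab_frame(name): name is "scene" or "top" or "wrist"; returns the picture (480x640x3 uint8, red, green, blue); there is no depth.
- bot.camera_model(name): a dict with "fx", "fy", "cx", "cy" (pixels), "R" (3x3) and "t" (3): a world point X has camera coordinates R X + t. Camera axes: x right, y down, z forward; pixel columns grow to the right and rows downward; lengths in m; the calibration is good to about 2 mm. A picture is of the moment at which its call begins: read the wrist's pose just before it. camera_model takes no time and is no camera call; for the wrist camera it gives the pose at the moment of the call.
- bot.job_done(): hands the job in, once; it reports no verdict.
Trained networks look in the newest picture that a camera, given by its name, has taken for a name from the list of things; names that differ only in an ending like _2 or _b are one class to them, and where a whole thing is asked for, a point or a joint stands for the part that bears it (a point fixed in the world has none). Each returns a list of dicts, best first, with "conf" (0 to 1); they miss things now and then, are a little off and sometimes report something else, mostly with a low value. They report only what shows in the picture. A call takes as long as a camera call. They do not tell look-alikes from the thing itself.
- bot.silhouettes(camera, thing): "pixels" (480x640 bool, what is visible of it) and "box" ([centre column, centre row, width, height] in pixels, round what is visible of it).
The state is a dict: "clock": time; "qpos": joint angles; "qd": joint speeds; "joint_efforts": joint torques, N m; "position": TCP position; "tool_rot": TCP orientation; "force": force on the tool from outside, world axes, zero at the start; "moment": the same for the moment, N m; "grip_width": finger opening in m.
Only numpy, scipy, OpenCV 4.12 (cv2) and the standard library are available. Lean on these libraries where they do the work, as an engineer would, in place of code of your own. Each camera call takes 0.05 s, during which the arm holds its last target.

## Working session

There is one attempt and no reset: what is moved stays moved. The work goes in short steps, Python scripts to look and compute and a shell command to move; the robot and the scene stay as the last step left them, time stands still between calls to the robot, and variables do not carry over. Pictures are saved under pics/ and viewed, and the job is handed in when it is done.

```bash
ls; mkdir -p pics; python3 - <<'E'
from workcell import bot
import cv2
s=bot.observe();print(s)
for n in ["scene","top","wrist"]:
    m=bot.camera_model(n);print(n,m)
    cv2.imwrite(f"pics/{n}0.png",bot.grab_frame(n)[:,:,::-1])
E
```

```text
pics
{'clock': 0.0, 'qpos': array([ 1.15979119,  0.52203312, -0.03634285,  1.59997842,  0.02119222,
        1.02112937, -0.11276487]), 'qd': array([-0.00070694, -0.00207773,  0.00079605,  0.00128536,  0.00158542,
        0.00068734,  0.00126726]), 'joint_efforts': array([-3.11078315e-03, -9.27106977e+01,  1.97826102e+00, -3.69938529e+01,
        1.76790822e-02,  8.20021058e-03,  2.59024750e-05]), 'position': array([ 0.2087998 , -0.58882299,  0.30332421]), 'tool_rot': array([-3.14043113e+00,  6.93441252e-05,  3.40839129e-01]), 'force': array([-0.11659367, -0.22243927, -0.74024453]), 'moment': array([ 0.03224699, -0.02779087, -0.00697135]), 'grip_width': 0.085775474035688}
scene {'fx': 451.0997291235435, 'fy': 451.0997291235435, 'cx': 317.9977624822216, 'cy': 238.47502692045225, 'R': array([[-0.84127338, -0.54002728, -0.02509252],
       [-0.23285656,  0.40385944, -0.88468942],
       [ 0.48789028, -0.7384227 , -0.46550509]]), 't': array([0.49400646, 0.13398177, 0.69320379])}
top {'fx': 439.9805233862751, 'fy': 439.9805233862751, 'cx': 317.1708457103071, 'cy': 238.62700662464331, 'R': array([[-0.00131758, -0.99989948,  0.01411738],
       [-0.98465496, -0.00116636, -0.17450861],
       [ 0.17450753, -0.01413068, -0.98455444]]), 't': array([0.05952239, 0.53593534, 0.94338765])}
wrist {'fx': 406.6167475544953, 'fy': 406.6167475544953, 'cx': 322.14641786999437, 'cy': 244.44078367778627, 'R': array([[ 0.33349664, -0.94275067, -0.00108163],
       [-0.891024  , -0.31557281,  0.3263281 ],
       [-0.30798737, -0.10786556, -0.94525595]]), 't': array([-0.62523428, -0.04168733,  0.38110056])}
```

View pics/scene0.png

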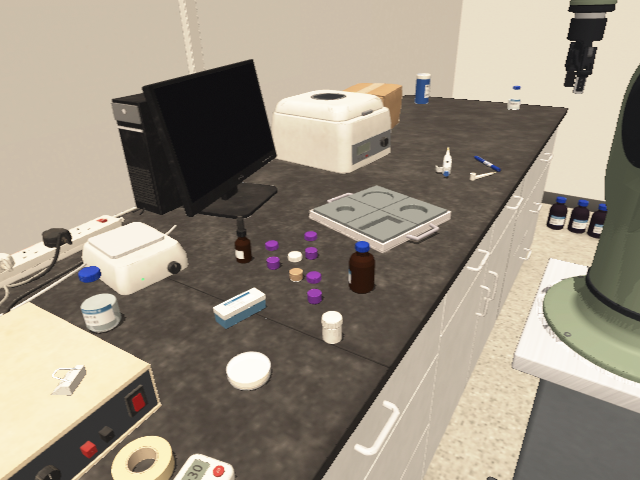

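View pics/top0.png

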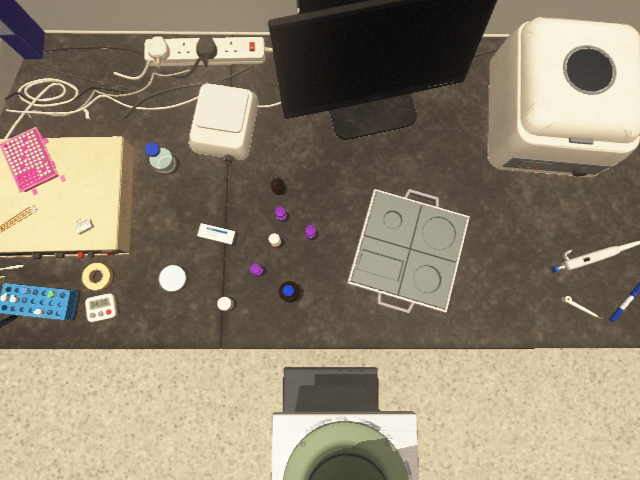

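View pics/wrist0.png

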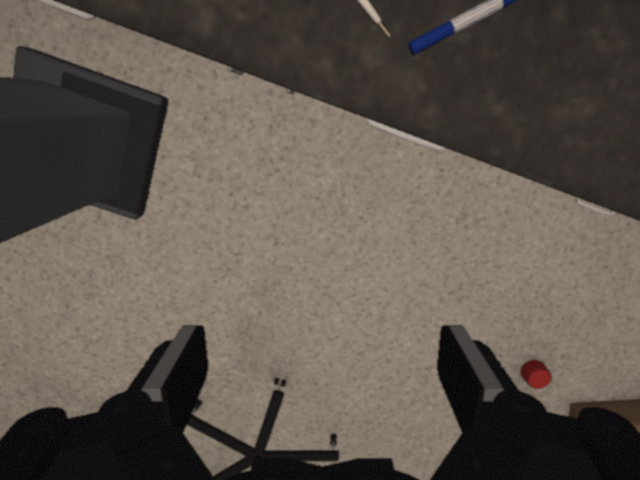

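```bash
cat > h.py <<'E'
from workcell import bot
import numpy as np, cv2
def ray(m,u,v):
    R=np.array(m["R"]);t=np.array(m["t"])
    d=R.T@np.array([(u-m["cx"])/m["fx"],(v-m["cy"])/m["fy"],1.0]);c=-R.T@t
    return c,d/np.linalg.norm(d)
def onz(m,u,v,z):
    c,d=ray(m,u,v);return c+d*(z-c[2])/d[2]
def proj(m,X):
    p=np.array(m["R"])@np.asarray(X,float)+m["t"];return np.array([m["fx"]*p[0]/p[2]+m["cx"],m["fy"]*p[1]/p[2]+m["cy"]])
def tri(l):
    A=np.zeros((3,3));b=np.zeros(3)
    for m,u,v in l:
        c,d=ray(m,u,v);P=np.eye(3)-np.outer(d,d);A+=P;b+=P@c
    X=np.linalg.solve(A,b);return X,[np.round(proj(m,X)-[u,v],1) for m,u,v in l]
E
python3 - <<'E'
from h import *
for cam in ["top","scene"]:
    im=bot.grab_frame(cam)[:,:,::-1].copy()
    for n in ["amber_bottle","vial","dish","carton","dropper","jar","pocket_bottle","pocket_vial","pocket_dish","pocket_carton"]:
        for r in bot.silhouettes(cam,n)[:3]:
            print(cam,n,round(r["conf"],2),np.round(r["box"],1),int(r["pixels"].sum()))
E
```

```text
top amber_bottle 0.62 [289.3 290.4  20.2  20.5] 343
top vial 0.69 [274.4 241.2  14.   15.7] 124
top vial 0.58 [257.2 269.   17.2  12.6] 115
top vial 0.46 [282.1 210.9   9.5  14.1] 126
top dish 0.66 [173.2 277.5  29.5  28. ] 579
top carton 0.87 [214.8 234.5  37.9  18.8] 508
top dropper 0.72 [438.6 234.9  55.1  55.2] 2206
top dropper 0.53 [278.9 184.   13.6  18.4] 186
top jar 0.68 [225.4 302.1  15.9  12.5] 158
top pocket_bottle 0.88 [427.9 278.1  56.9  60.7] 2300
top pocket_vial 0.55 [391.4 216.8  61.6  55.2] 2183
scene amber_bottle 0.67 [362.1 267.4  25.2  49.1] 1150
scene vial 0.77 [312.9 243.8   9.6  25.7] 202
scene vial 0.7 [272.2 255.   11.4  29.2] 253
scene vial 0.64 [313.7 286.9  11.4  32.1] 317
scene dish 0.73 [249.7 371.8  43.8  39. ] 1379
scene carton 0.8 [239.8 309.2  50.4  44.8] 1246
scene dropper 0.64 [242.2 239.1  17.1  46.2] 559
scene dropper 0.23 [295.3 266.4  18.4  29.1] 305
scene jar 0.79 [332.5 327.5  20.4  35.3] 562
scene pocket_bottle 0.84 [414.6 211.1  62.5  28.6] 992
scene pocket_vial 0.68 [345.7 211.5  63.   28. ] 1042
scene pocket_dish 0.71 [378.4 196.4  60.   16.6] 794
scene pocket_carton 0.67 [379.4 226.9  71.2  34.2] 1354
```

```bash
python3 - <<'E'
import cv2,numpy as np
a=cv2.imread("pics/scene0.png")[200:400,190:400];cv2.imwrite("pics/sc1.png",cv2.resize(a,None,fx=2.9,fy=2.9,interpolation=cv2.INTER_CUBIC))
a=cv2.imread("pics/top0.png")[170:325,140:480];cv2.imwrite("pics/tc1.png",cv2.resize(a,None,fx=2.3,fy=2.3,interpolation=cv2.INTER_CUBIC))
E
```

```text
(no output)
```

View pics/sc1.png

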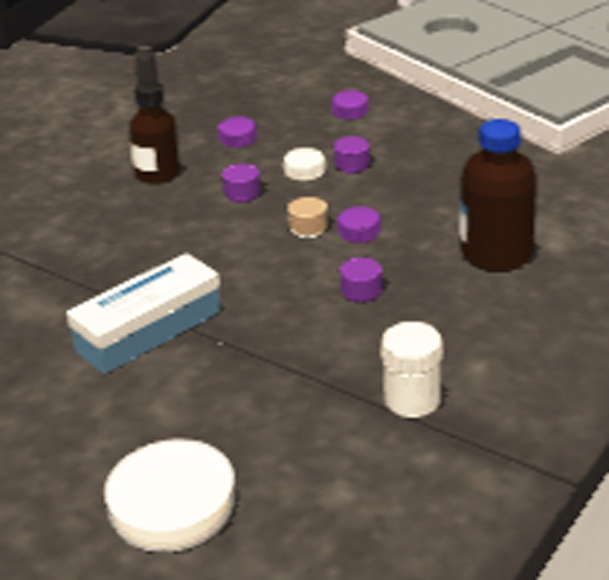

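View pics/tc1.png

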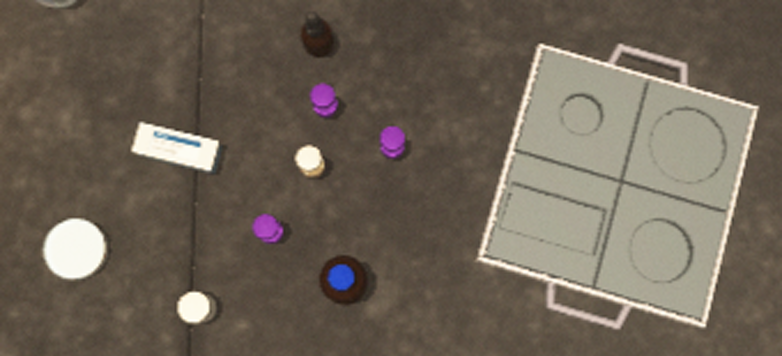

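```bash
python3 - <<'E'
from h import *
T=bot.camera_model("top");S=bot.camera_model("scene")
tc=lambda x,y:(T,140+x/2.3,170+y/2.3)
sc=lambda x,y:(S,190+x/2.9,200+y/2.9)
P={"vialcap":[tc(310,156),sc(304,160)],"p1cap":[tc(323,92),sc(238,129)],"p2cap":[tc(393,133),sc(350,103)],"p3cap":[tc(267,226),sc(359,219)],
"ambercap":[tc(341,277),sc(500,129)],"jarcap":[tc(193,305),sc(412,334)],"dropperbulb":[tc(314,20),sc(147,50)],"dish":[tc(75,247),sc(170,478)],
"carton":[tc(176,143),sc(144,300)]}
for k,v in P.items():
    X,e=tri(v);print(k,X.round(4),e)
# pockets on z=0.024 
for n,x,y in [("pb",661,251),("pv",582,115),("pd",688,146),("pc",553,219)]:
    print(n,onz(*tc(x,y),0.024).round(4))
for x,y in [(540,45),(757,106),(705,325),(480,259)]: print("rim",onz(*tc(x,y),0.02).round(4))
for x,y in [(138,124),(219,139),(213,171),(132,147)]: print("cart",onz(*tc(x,y),0.028).round(4))
E
```

```text
vialcap [0.5373 0.1545 0.0464] [array([0.1, 0.2]), array([-0.3, -0. ])]
p1cap [0.6007 0.1421 0.0456] [array([0.4, 0.6]), array([-0.9, -0.2])]
p2cap [0.5591 0.0726 0.0444] [array([0.5, 0.9]), array([-1.1, -0.2])]
p3cap [0.469  0.1951 0.0469] [array([0., 0.]), array([-0., -0.])]
ambercap [0.4174 0.1212 0.0854] [array([0.1, 0.1]), array([-0.2, -0. ])]
jarcap [0.3928 0.2644 0.04  ] [array([0.2, 0.5]), array([-0.8, -0.1])]
dropperbulb [0.6627 0.15   0.0911] [array([-0.3, -0.4]), array([0.6, 0.1])]
dish [0.4513 0.3885 0.0138] [array([0.1, 0.2]), array([-0.3, -0. ])]
carton [0.5545 0.2911 0.0182] [array([0.4, 0.6]), array([-1. , -0.2])]
pb [ 0.4467 -0.1914  0.024 ]
pv [ 0.5842 -0.1174  0.024 ]
pd [ 0.5524 -0.2234  0.024 ]
pc [ 0.4785 -0.0852  0.024 ]
rim [ 0.6586 -0.0772  0.02  ]
rim [ 0.5948 -0.2973  0.02  ]
rim [ 0.3745 -0.2325  0.02  ]
rim [ 0.4392 -0.0125  0.02  ]
cart [0.5733 0.3285 0.028 ]
cart [0.5581 0.2473 0.028 ]
cart [0.5258 0.2522 0.028 ]
cart [0.5499 0.3334 0.028 ]
```

```bash
python3 -m crank '{"travel":[[2.4,4.6,0],[4.8,9.2,0],[7.2,13.8,0],[9.6,18.4,0],[12,23,0],[14.4,27.6,0],[16.8,32.2,0],[19.2,36.8,0]],"rot":[[0,0,8],[0,0,16],[0,0,24],[0,0,32],[0,0,40],[0,0,48],[0,0,54],[0,0,54]]}'
python3 -m crank '{"travel":[[2.4,4.6,0],[4.8,9.2,0],[4.8,9.2,0],[4.8,9.2,0]],"rot":[[0,0,0],[0,0,0],[0,0,0],[0,0,0]]}'
python3 - <<'E'
from h import *
import pickle
s=bot.observe();print(s["clock"],s["position"],s["tool_rot"],s["qpos"])
m=bot.camera_model("wrist");im=bot.grab_frame("wrist")[:,:,::-1]
cv2.imwrite("pics/w1.png",im);pickle.dump(m,open("w1.pkl","wb"))
for n in ["pocket_bottle","pocket_vial","pocket_dish","pocket_carton","amber_bottle"]:
    for r in bot.silhouettes("wrist",n)[:2]: print(n,round(r["conf"],2),np.round(r["box"],1))
E
```

```text
clock: 2.05
position: [0.3944, -0.2327, 0.3042]
tool_rot: [3.141, 0.0, 1.287]
force: [1.6, -0.5, 0.0]
grip_width: 0.0852
clock: 2.45
position: [0.4423, -0.1413, 0.3039]
tool_rot: [3.142, -0.0, 1.286]
force: [-0.3, -1.5, 0.4]
grip_width: 0.0853
2.45 [ 0.44232064 -0.14132246  0.30391631] [ 3.14154653e+00 -1.26054450e-04  1.28602346e+00] [ 0.54918244  0.29219099 -0.44587529  1.98961622  0.1599804   0.89318635
 -0.26565504]
pocket_bottle 0.75 [343.2 250.8 120.2 121.3]
pocket_vial 0.98 [482.4 127.3 152.5 137.8]
pocket_dish 0.78 [463.4 248.  131.5 115.6]
pocket_carton 0.85 [346.4 127.  136.6 137.7]
amber_bottle 0.46 [345.4 124.4 137.4 134.4]
```

View pics/w1.png

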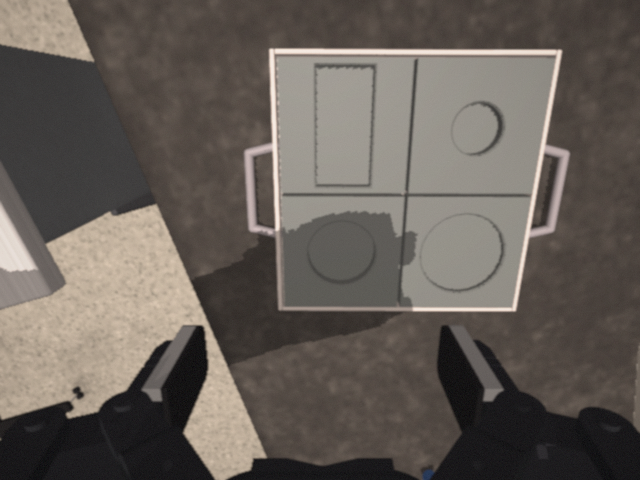

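```bash
python3 - <<'E'
from h import *
import pickle
T=bot.camera_model("top");W=pickle.load(open("w1.pkl","rb"))
tc=lambda x,y:(T,140+x/2.3,170+y/2.3)
Q={"pb":((341.5,251),(661,251)),"pv":((477,128),(582,115)),"pd":((461.5,252.5),(688,146)),"pc":((344.5,124),(553,219))}
for k,(w,t) in Q.items():
    X,e=tri([(W,*w),tc(*t)]);print(k,"tri",X.round(4),e,"z24",onz(W,*w,.024).round(4))
C=[onz(W,u,v,.02) for u,v in [(272,50),(560,51),(516,310),(281,310)]]
print(np.round(C,4),np.mean(C,0)); 
for i in range(4): d=C[(i+1)%4]-C[i];print(np.linalg.norm(d),np.degrees(np.arctan2(d[1],d[0])))
D=[onz(W,u,v,.024) for u,v in [(315,65),(377,65),(371,187),(316,187)]];print(np.round(D,4),np.mean(D,0))
for n,u0,u1,v in [("pb",307,376,251),("pv",451,502.5,128),("pd",420,503.5,252.5)]:print(n,np.linalg.norm(onz(W,u0,v,.024)-onz(W,u1,v,.024)))
E
```

```text
pb tri [ 0.4475 -0.1948  0.0081] [array([0.8, 0.6]), array([-0.3,  0.2])] z24 [ 0.4478 -0.1881  0.024 ]
pv tri [ 0.5821 -0.115   0.0319] [array([0.6, 1. ]), array([-0.4,  0.1])] z24 [ 0.5844 -0.1153  0.024 ]
pd tri [ 0.556  -0.2277  0.0088] [array([-0.7,  0.4]), array([-0.1, -0.3])] z24 [ 0.5529 -0.2206  0.024 ]
pc tri [ 0.4779 -0.0814  0.0411] [array([-1.4,  1.9]), array([-0.5, -0.6])] z24 [ 0.48   -0.0813  0.024 ]
[[ 0.44   -0.0113  0.02  ]
 [ 0.6583 -0.0761  0.02  ]
 [ 0.5945 -0.2965  0.02  ]
 [ 0.3747 -0.2319  0.02  ]] [ 0.51688429 -0.15398897  0.02      ]
0.2276882196765324 -16.54073313552298
0.22943695569301942 -106.13789675156362
0.2290817055907615 163.61731886299722
0.23006331801444227 73.51418162092796
[[ 0.4694 -0.0317  0.024 ]
 [ 0.5164 -0.0454  0.024 ]
 [ 0.4882 -0.1384  0.024 ]
 [ 0.4424 -0.125   0.024 ]] [ 0.47909621 -0.08512205  0.024     ]
pb 0.06313923197717558
pv 0.04266305226998621
pd 0.07653488791378729
```

```bash
python3 -m crank '{"travel":[[0.7,4.9,0.5],[1.4,9.8,1],[2.1,14.7,1.5],[2.8,19.6,2],[3.5,24.5,2.5],[4.2,29.4,3],[5,34.3,3.5],[5.8,39,4]],"rot":[[0,0,0],[0,0,0],[0,0,0],[0,0,0],[0,0,0],[0,0,0],[0,0,0],[0,0,0]]}'
python3 -m crank '{"travel":[[0,0,0],[0,0,0],[0,0,0]],"rot":[[0,0,0],[0,0,0],[0,0,0]]}'
python3 - <<'E'
from h import *
import pickle
s=bot.observe();print(s["clock"],s["position"],s["tool_rot"],s["qpos"])
m=bot.camera_model("wrist");im=bot.grab_frame("wrist")[:,:,::-1]
cv2.imwrite("pics/w2.png",im);pickle.dump(m,open("w2.pkl","wb"))
for n in ["amber_bottle","vial","dish","carton","dropper","jar"]:
    for r in bot.silhouettes("wrist",n)[:3]: print(n,round(r["conf"],2),np.round(r["box"],1))
E
```

```text
clock: 3.55
position: [0.5002, 0.2489, 0.3442]
tool_rot: [3.141, 0.0, 1.282]
force: [1.2, -0.6, 0.8]
grip_width: 0.0852
clock: 3.85
position: [0.5001, 0.2462, 0.3437]
tool_rot: [-3.142, 0.001, 1.282]
force: [0.9, -0.6, 0.4]
grip_width: 0.0853
3.85 [0.50014978 0.24618862 0.34365887] [-3.14152097e+00  8.74529174e-04  1.28158962e+00] [-0.13523227  0.42184148 -0.58373357  1.71166212  0.25833616  1.08644395
 -1.08937955]
amber_bottle 0.73 [278.6 332.9  46.1  71. ]
vial 0.96 [443.1 263.2  37.8  44.5]
vial 0.84 [380.9 269.1  30.   37.5]
vial 0.82 [416.7 332.7  33.6  40.8]
dish 0.71 [222.8  58.   67.8  70.5]
carton 0.9 [358.8 131.5  34.6  90.4]
carton 0.71 [223.9  57.9  69.9  71.3]
dropper 0.56 [511.2 242.9  69.3  52.2]
jar 0.97 [210.9 206.4  39.6  39.1]
jar 0.47 [223.8  57.7  69.7  70.1]
```

View pics/w2.png

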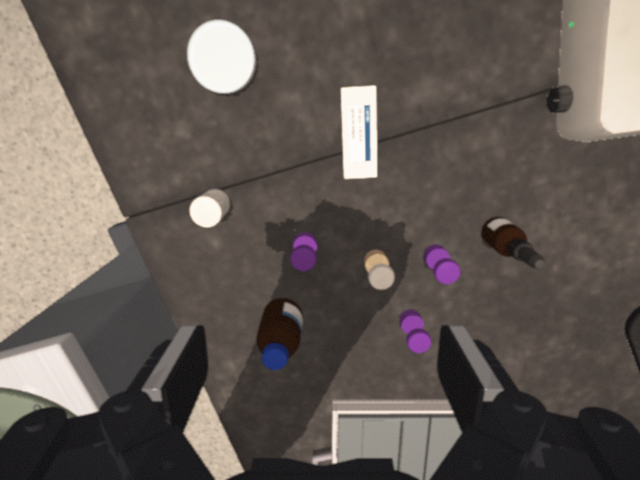

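```bash
python3 - <<'E'
from h import *
import pickle
T=bot.camera_model("top");S=bot.camera_model("scene");W=pickle.load(open("w2.pkl","rb"))
tc=lambda x,y:(T,140+x/2.3,170+y/2.3)
sc=lambda x,y:(S,190+x/2.9,200+y/2.9)
P={"vialcap":[tc(310,156),sc(304,158),(W,381,277)],
"ambercap":[tc(341,277),sc(500,129),(W,275,358)],"jarcap":[tc(193,305),sc(412,334),(W,206.5,211)],"dish":[tc(75,247),sc(170,478),(W,221,56.5)],
"carton":[tc(176,143),sc(144,296),(W,359.5,132)]}
for k,v in P.items():
    X,e=tri(v);print(k,X.round(4),e)
for k,z in [("vialcap",.052),("ambercap",.088),("jarcap",.04),("dish",.016),("carton",.028)]:
    print(k,onz(*P[k][0],z).round(4),onz(*P[k][2],z).round(4))
C=[onz(W,u,v,.028) for u,v in [(341,86.5),(375.5,85.5),(377.5,178),(344,178.5)]]
print(np.round(C,4),np.mean(C,0)); 
for i in range(4): d=C[(i+1)%4]-C[i];print(np.linalg.norm(d),np.degrees(np.arctan2(d[1],d[0])))
E
python3 - <<'E'
import cv2
a=cv2.imread("pics/w2.png")[200:380,180:460];cv2.imwrite("pics/w2c.png",cv2.resize(a,None,fx=2.8,fy=2.8,interpolation=cv2.INTER_CUBIC))
E
```

```text
vialcap [0.5358 0.1554 0.0483] [array([-0.4,  0.7]), array([0.1, 0.1]), array([1.9, 0.5])]
ambercap [0.4173 0.1213 0.0854] [array([0. , 0.2]), array([-0.2, -0. ]), array([0.2, 0.1])]
jarcap [0.3927 0.265  0.0401] [array([-0. ,  0.5]), array([-0.9,  0.1]), array([0.3, 0.8])]
dish [0.4504 0.3893 0.0149] [array([-0.4,  0.5]), array([-0.3, -0.1]), array([1.3, 0.9])]
carton [0.5527 0.2916 0.0217] [array([-0.2,  1.1]), array([-0.5, -0.1]), array([2.1, 0.4])]
vialcap [0.5367 0.1543 0.052 ] [0.534  0.1582 0.052 ]
ambercap [0.4176 0.1212 0.088 ] [0.418  0.1231 0.088 ]
jarcap [0.3938 0.265  0.04  ] [0.3927 0.2657 0.04  ]
dish [0.4514 0.3881 0.016 ] [0.4497 0.3901 0.016 ]
carton [0.554  0.2899 0.028 ] [0.5505 0.293  0.028 ]
[[0.5448 0.3353 0.028 ]
 [0.5743 0.3274 0.028 ]
 [0.5561 0.2474 0.028 ]
 [0.5255 0.256  0.028 ]] [0.5501654  0.29150634 0.028     ]
0.03047678086976803 -15.060866133161564
0.08202476374708985 -102.82700156761739
0.03179698394604353 164.24159728275026
0.08159697800984488 76.25889183753054
```

View pics/w2c.png

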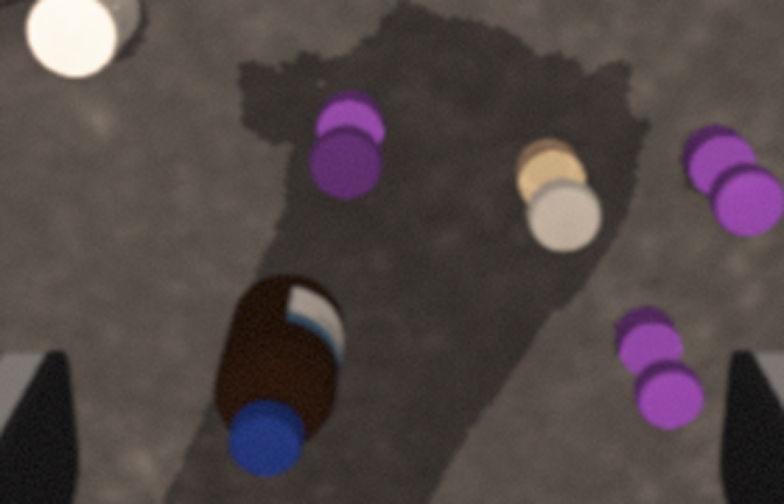

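```bash
python3 -m crank '{"travel":[[-2,-3.1,-3],[-4,-6.2,-6],[-6,-9.3,-9],[-8.2,-12.5,-12],[-8.2,-12.5,-14],[-8.2,-12.5,-14],[-8.2,-12.5,-14]],"rot":[[0,0,0],[0,0,0],[0,0,0],[0,0,0],[0,0,0],[0,0,0],[0,0,0]]}' 1 40
python3 - <<'E'
from h import *
import pickle
s=bot.observe();print(s["clock"],s["position"],s["tool_rot"])
m=bot.camera_model("wrist");im=bot.grab_frame("wrist")[:,:,::-1]
cv2.imwrite("pics/w3.png",im)
print(proj(m,[.4178,.122,.088]),proj(m,[.4178,.122,0]))
E
```

```text
clock: 4.9
position: [0.4184, 0.1232, 0.2045]
tool_rot: [3.141, -0.001, 1.284]
force: [0.2, -0.4, 0.2]
grip_width: 0.0851
4.9 [0.41842318 0.12321627 0.20451844] [ 3.14140629e+00 -6.49464900e-04  1.28363376e+00]
[320.38332048 283.71080211] [320.81471043 231.71384051]
```

View pics/w3.png

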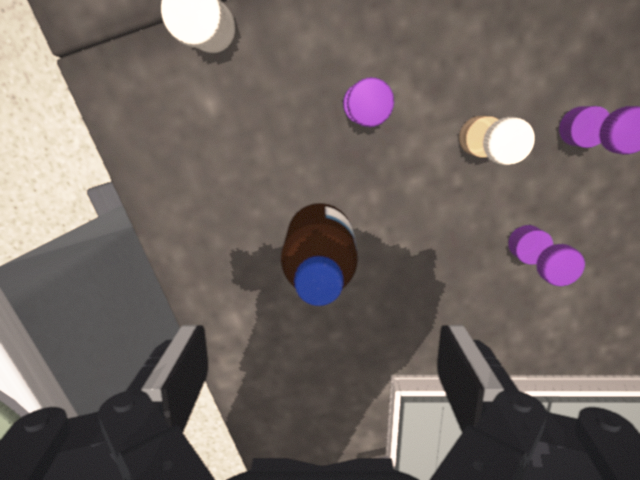

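```bash
python3 -m crank '{"travel":[[0,-0.1,-3],[0,-0.1,-6],[0,-0.1,-9],[0,-0.1,-10.5],[0,-0.1,-11.2],[0,-0.1,-11.2],[0,-0.1,-11.2]],"rot":[[0,0,0],[0,0,0],[0,0,0],[0,0,0],[0,0,0],[0,0,0],[0,0,0]]}' 1 40
python3 -m crank '{"travel":[[0,0,0],[0,0,0],[0,0,0],[0,0,0],[0,0,0],[0,0,0]],"rot":[[0,0,0],[0,0,0],[0,0,0],[0,0,0],[0,0,0],[0,0,0]]}' -1 40
```

```text
clock: 5.65
position: [0.4185, 0.122, 0.0928]
tool_rot: [3.14, -0.001, 1.283]
force: [0.4, 0.1, 0.4]
grip_width: 0.0853
clock: 6.25
position: [0.4182, 0.1216, 0.0925]
tool_rot: [3.141, -0.0, 1.283]
force: [-2.3, -1.4, 15.1]
grip_width: 0.0435
```

```bash
python3 -m crank '{"travel":[[0,0,0],[0,0,0]],"rot":[[0,0,0],[0,0,0]]}'
python3 - <<'E'
from h import *
s=bot.observe();print(s["force"],s["moment"],s["position"])
cv2.imwrite("pics/w4.png",bot.grab_frame("wrist")[:,:,::-1])
cv2.imwrite("pics/s4.png",cv2.resize(bot.grab_frame("scene")[150:350,280:480,::-1],None,fx=3,fy=3))
E
```

```text
clock: 6.45
position: [0.4182, 0.1216, 0.0925]
tool_rot: [3.141, -0.0, 1.283]
force: [-1.9, -0.5, 15.8]
grip_width: 0.0437
[-1.86738914 -0.53582644 15.79629985] [-0.20992465  0.54492324 -0.04632517] [0.41815049 0.1216339  0.09247224]
```

View pics/w4.png

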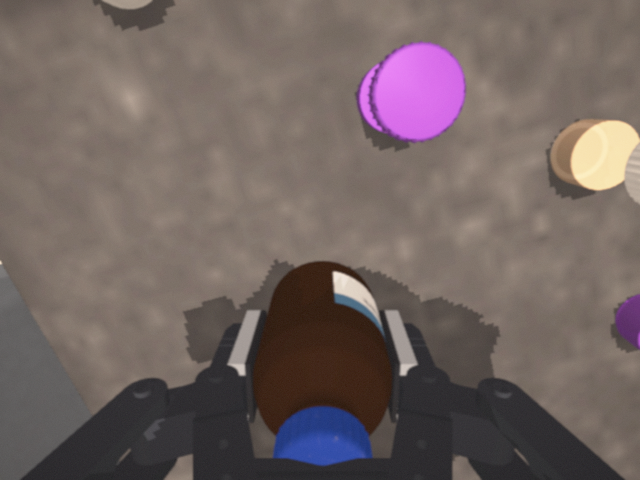

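View pics/s4.png

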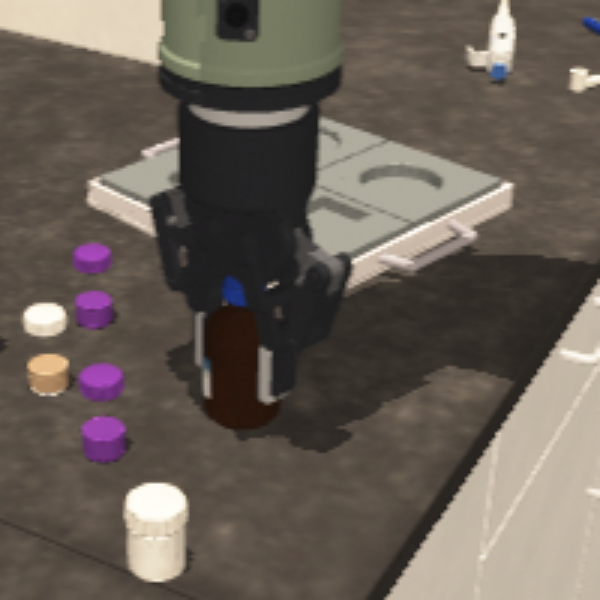

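```bash
python3 -m crank '{"travel":[[0,0,0.5],[0,0,1.5],[0,0,2.5],[0,0,3],[0,0,3]],"rot":[[0,0,0],[0,0,0],[0,0,0],[0,0,0],[0,0,0]]}' -1 40
python3 - <<'E'
from h import *
cv2.imwrite("pics/w5.png",bot.grab_frame("wrist")[:,:,::-1])
cv2.imwrite("pics/s5.png",cv2.resize(bot.grab_frame("scene")[150:350,280:480,::-1],None,fx=3,fy=3))
E
```

```text
clock: 7.05
position: [0.4183, 0.1215, 0.1228]
tool_rot: [3.14, -0.001, 1.283]
force: [-0.1, 0.7, -1.4]
grip_width: 0.0435
```

View pics/s5.png

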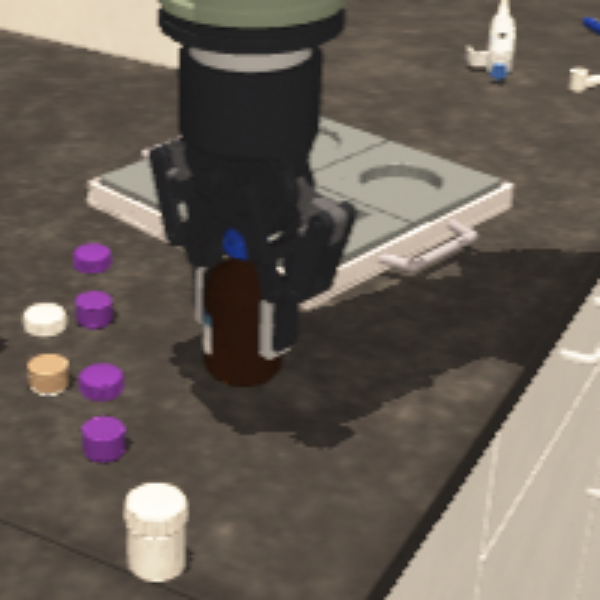

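```bash
python3 -m crank '{"travel":[[0,-2,3],[0.3,-6,6],[0.8,-10.5,7],[1.3,-15,7],[1.8,-19.5,7],[2.3,-24,7],[2.8,-28.5,7],[3,-31.2,7]],"rot":[[0,0,0],[0,0,0],[0,0,0],[0,0,0],[0,0,0],[0,0,0],[0,0,0],[0,0,0]]}'
python3 -m crank '{"travel":[[0,0,-1],[0,0,-2],[0,0,-3],[0,0,-3],[0,0,-3]],"rot":[[0,0,0],[0,0,0],[0,0,0],[0,0,0],[0,0,0]]}'
python3 - <<'E'
from h import *
cv2.imwrite("pics/w6.png",bot.grab_frame("wrist")[:,:,::-1])
m=bot.camera_model("wrist")
th=np.linspace(0,6.283,60)
im=bot.grab_frame("wrist")[:,:,::-1].copy()
for a in th:
    p=proj(m,[.4485+.031*np.cos(a),-.190+.031*np.sin(a),.024]);cv2.circle(im,tuple(int(x) for x in p),1,(0,0,255),-1)
cv2.imwrite("pics/w6.png",im)
E
```

```text
clock: 7.95
position: [0.4475, -0.1939, 0.1914]
tool_rot: [-3.141, 0.001, 1.28]
force: [0.1, 0.4, -1.1]
grip_width: 0.0433
clock: 8.45
position: [0.448, -0.1895, 0.1617]
tool_rot: [-3.141, -0.0, 1.285]
force: [-0.1, -0.7, -1.2]
grip_width: 0.0434
```

View pics/w6.png

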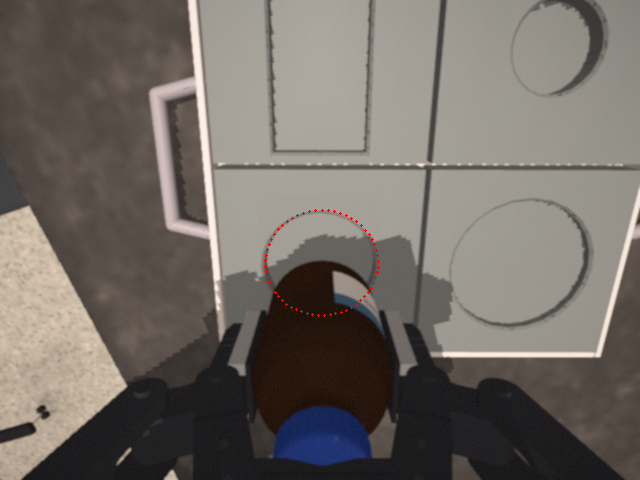

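```bash
python3 -m crank '{"travel":[[0.05,0,-2],[0.05,0,-4],[0.05,0,-5],[0.05,0,-5.4],[0.05,0,-5.6],[0.05,0,-5.6],[0.05,0,-5.6]],"rot":[[0,0,0],[0,0,0],[0,0,0],[0,0,0],[0,0,0],[0,0,0],[0,0,0]]}'
```

```text
clock: 9.25
position: [0.4487, -0.1905, 0.1064]
tool_rot: [3.141, 0.0, 1.283]
force: [-0.3, -0.5, 0.3]
grip_width: 0.0434
```

```bash
python3 -m crank '{"travel":[[0,0,-0.1],[0,0,-0.15],[0,0,-0.15]],"rot":[[0,0,0],[0,0,0],[0,0,0]]}'
```

```text
clock: 9.55
position: [0.4485, -0.1905, 0.1046]
tool_rot: [3.141, 0.0, 1.283]
force: [-0.6, -0.5, 2.7]
grip_width: 0.0431
```

```bash
python3 -m crank '{"travel":[[0,0,0],[0,0,0],[0,0,0],[0,0,0]],"rot":[[0,0,0],[0,0,0],[0,0,0],[0,0,0]]}' 0.8
python3 -m crank '{"travel":[[0,0,2],[0,0,5],[0,0,9],[0,0,13],[0,0,13]],"rot":[[0,0,0],[0,0,0],[0,0,0],[0,0,0],[0,0,0]]}'
python3 - <<'E'
from h import *
m=bot.camera_model("wrist")
im=bot.grab_frame("wrist")[:,:,::-1].copy()
for a in np.linspace(0,6.283,60):
    p=proj(m,[.4485+.031*np.cos(a),-.190+.031*np.sin(a),.024]);cv2.circle(im,tuple(int(x) for x in p),1,(0,0,255),-1)
cv2.imwrite("pics/w7.png",im)
E
```

```text
clock: 9.95
position: [0.4484, -0.1904, 0.1044]
tool_rot: [-3.142, -0.0, 1.283]
force: [-0.4, 0.3, -0.9]
grip_width: 0.0767
clock: 10.45
position: [0.4499, -0.1909, 0.2387]
tool_rot: [3.135, 0.001, 1.283]
force: [-0.2, -0.7, -0.6]
grip_width: 0.077
```

View pics/w7.png

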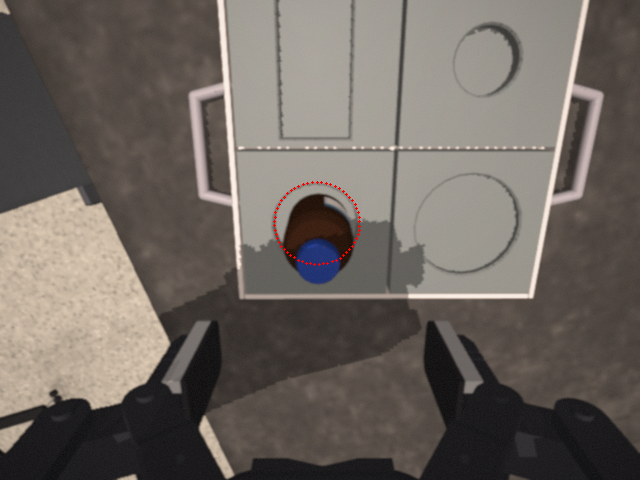

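```bash
python3 -m crank '{"travel":[[1.1,4.5,0],[2.2,9,0],[3.3,13.5,-1],[4.4,18,-2],[5.5,22.5,-2],[6.6,27,-2],[7.7,31.5,-2],[8.55,34.7,-2]],"rot":[[0,0,7],[0,0,14],[0,0,21],[0,0,28],[0,0,35],[0,0,42],[0,0,49],[0,0,51]]}' 0.18
python3 -m crank '{"travel":[[0,0,0],[0,0,0],[0,0,0]],"rot":[[0,0,0],[0,0,0],[0,0,0]]}'
python3 - <<'E'
from h import *
m=bot.camera_model("wrist")
print(bot.observe()["qpos"])
im=bot.grab_frame("wrist")[:,:,::-1].copy()
for a in np.linspace(0,6.283,60):
    p=proj(m,[.5355+.013*np.cos(a),.156+.013*np.sin(a),.052]);cv2.circle(im,tuple(int(x) for x in p),1,(0,0,255),-1)
cv2.imwrite("pics/w8.png",im)
E
```

```text
clock: 11.3
position: [0.5335, 0.1597, 0.2133]
tool_rot: [-3.141, -0.002, 2.18]
force: [-0.7, -1.0, -1.2]
grip_width: 0.0502
clock: 11.6
position: [0.5336, 0.1556, 0.2136]
tool_rot: [-3.14, 0.0, 2.172]
force: [0.0, -1.0, -0.2]
grip_width: 0.0505
[ 0.13883647  0.62993703 -0.75162384  1.83791423  0.54303332  0.8927613
 -0.26910225]
```

View pics/w8.png

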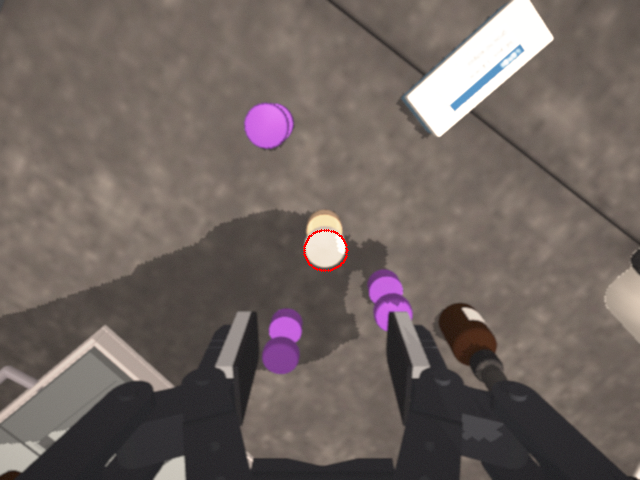

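```bash
python3 -m crank '{"travel":[[0.2,0,-3],[0.2,0,-6],[0.2,0,-9],[0.2,0,-11.2],[0.2,0,-12.2],[0.2,0,-12.2],[0.2,0,-12.2]],"rot":[[0,0,0],[0,0,0],[0,0,0],[0,0,0],[0,0,0],[0,0,0],[0,0,0]]}'
python3 -m crank '{"travel":[[0,0,0],[0,0,0],[0,0,0],[0,0,0],[0,0,0]],"rot":[[0,0,0],[0,0,0],[0,0,0],[0,0,0],[0,0,0]]}' -1 25
```

```text
clock: 12.35
position: [0.5363, 0.1564, 0.0932]
tool_rot: [3.141, 0.0, 2.173]
force: [0.3, -0.4, 0.2]
grip_width: 0.0502
clock: 12.85
position: [0.5363, 0.1566, 0.0934]
tool_rot: [3.14, 0.001, 2.173]
force: [-2.9, -2.1, 8.3]
grip_width: 0.0253
```

```bash
python3 -m crank '{"travel":[[0,0,0.5],[0,0,2],[0,0,4.5],[0,0,8],[0,0,10],[0,0,10]],"rot":[[0,0,0],[0,0,0],[0,0,0],[0,0,0],[0,0,0],[0,0,0]]}'
python3 - <<'E'
from h import *
cv2.imwrite("pics/w9.png",bot.grab_frame("wrist")[:,:,::-1])
E
```

```text
clock: 13.45
position: [0.5369, 0.157, 0.1962]
tool_rot: [3.137, 0.002, 2.173]
force: [-0.3, -0.6, -1.5]
grip_width: 0.0251
```

View pics/w9.png

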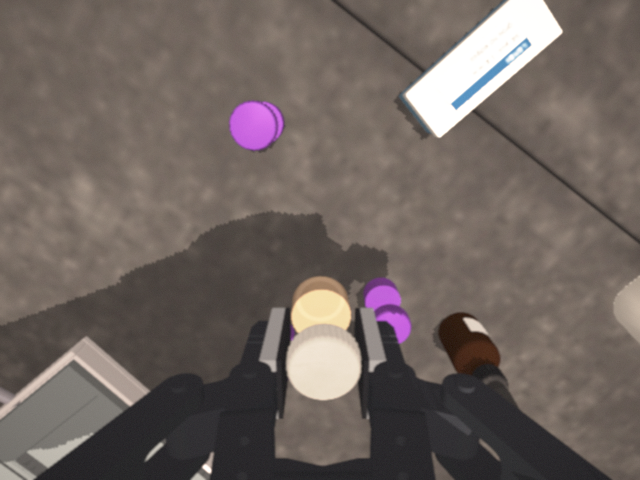

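```bash
python3 -m crank '{"travel":[[0.8,-4.5,0],[1.6,-9,0],[2.4,-13.5,0],[3.2,-18,0],[4,-22.5,0],[4.75,-27.3,0],[4.75,-27.3,-1],[4.75,-27.3,-2]],"rot":[[0,0,-7],[0,0,-14],[0,0,-21],[0,0,-28],[0,0,-35],[0,0,-42],[0,0,-48],[0,0,-48]]}'
python3 -m crank '{"travel":[[0,0,-2],[0,0,-3],[0,0,-3],[0,0,-3]],"rot":[[0,0,0],[0,0,0],[0,0,0],[0,0,0]]}'
python3 - <<'E'
from h import *
m=bot.camera_model("wrist")
im=bot.grab_frame("wrist")[:,:,::-1].copy()
for a in np.linspace(0,6.283,60):
    p=proj(m,[.5845+.021*np.cos(a),-.116+.021*np.sin(a),.024]);cv2.circle(im,tuple(int(x) for x in p),1,(0,0,255),-1)
cv2.imwrite("pics/w10.png",im)
E
```

```text
clock: 14.3
position: [0.5831, -0.1174, 0.1717]
tool_rot: [-3.141, 0.0, 1.332]
force: [-0.6, 0.3, -0.1]
grip_width: 0.025
clock: 14.7
position: [0.5835, -0.1157, 0.1426]
tool_rot: [-3.141, -0.0, 1.338]
force: [-0.2, -0.6, -0.3]
grip_width: 0.0253
```

View pics/w10.png

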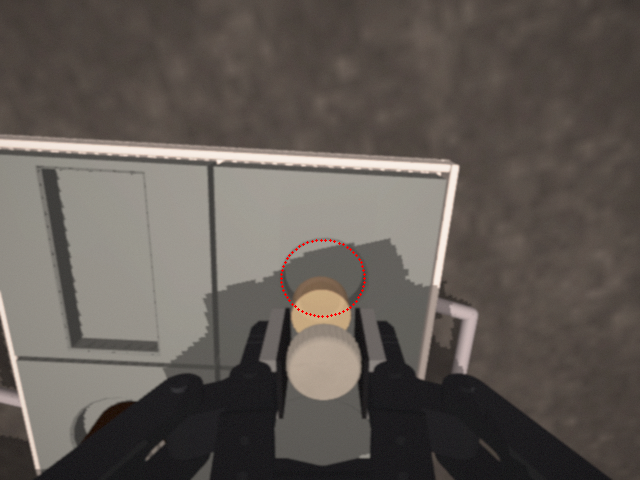

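```bash
python3 -m crank '{"travel":[[0.05,0,-1.5],[0.05,0,-2.7],[0.05,0,-3.3],[0.05,0,-3.6],[0.05,0,-3.7],[0.05,0,-3.7]],"rot":[[0,0,0],[0,0,0],[0,0,0],[0,0,0],[0,0,0],[0,0,0]]}'
```

```text
clock: 15.35
position: [0.5838, -0.1163, 0.1056]
tool_rot: [-3.141, 0.0, 1.336]
force: [-1.6, 0.5, 1.3]
grip_width: 0.0254
```

```bash
python3 -m crank '{"travel":[[0,0,-0.1],[0,0,-0.1]],"rot":[[0,0,0],[0,0,0]]}'
```

```text
clock: 15.55
position: [0.5839, -0.1163, 0.1053]
tool_rot: [3.141, 0.0, 1.336]
force: [-6.4, 0.1, 17.5]
grip_width: 0.0251
```

```bash
python3 -m crank '{"travel":[[0,0,0.05],[0,0,0.05],[0,0,0.05],[0,0,0.05]],"rot":[[0,0,0],[0,0,0],[0,0,0],[0,0,0]]}' 0.3
python3 -m crank '{"travel":[[0,0,2],[0,0,5],[0,0,9],[0,0,13],[0,0,13]],"rot":[[0,0,0],[0,0,0],[0,0,0],[0,0,0],[0,0,0]]}'
python3 - <<'E'
from h import *
m=bot.camera_model("wrist")
im=bot.grab_frame("wrist")[:,:,::-1].copy()
for a in np.linspace(0,6.283,60):
    p=proj(m,[.5845+.021*np.cos(a),-.116+.021*np.sin(a),.024]);cv2.circle(im,tuple(int(x) for x in p),1,(0,0,255),-1)
cv2.imwrite("pics/w11.png",im)
E
```

```text
clock: 15.95
position: [0.5839, -0.1164, 0.1048]
tool_rot: [-3.142, -0.0, 1.336]
force: [-0.2, 0.1, -0.4]
grip_width: 0.0555
clock: 16.45
position: [0.5857, -0.1164, 0.2398]
tool_rot: [3.135, -0.0, 1.335]
force: [1.3, 0.4, -0.8]
grip_width: 0.0553
```

View pics/w11.png

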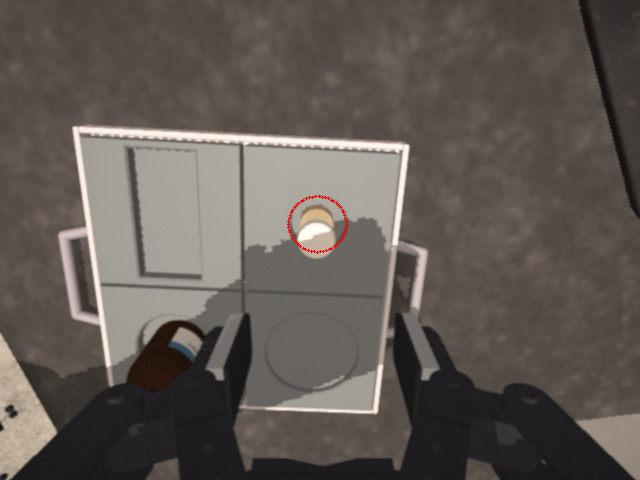

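```bash
python3 -m crank '{"travel":[[-0.4,4.9,0],[-0.8,9.8,0],[-1.2,14.7,0],[-1.6,19.6,0],[-2,24.5,-0.5],[-2.4,29.4,-1],[-2.9,34.3,-1.5],[-3.3,39.2,-2]],"rot":[[0,0,0],[0,0,0],[0,0,0],[0,0,0],[0,0,0],[0,0,0],[0,0,0],[0,0,0]]}'
python3 -m crank '{"travel":[[-0.1,1.6,0],[-0.1,1.6,0],[-0.1,1.6,0],[-0.1,1.6,0]],"rot":[[0,0,0],[0,0,0],[0,0,0],[0,0,0]]}'
cat > chk.py <<'E'
from h import *
import sys
# usage: chk name out pts(list of world pts expr)
def show(out,pts):
    m=bot.camera_model("wrist");s=bot.observe();print(s["clock"],s["position"].round(4),s["tool_rot"].round(4),s["qpos"].round(2))
    im=bot.grab_frame("wrist")[:,:,::-1].copy()
    raw=im.copy()
    for p in pts: cv2.circle(im,tuple(int(round(x)) for x in proj(m,p)),1,(0,0,255),-1)
    cv2.imwrite(out,im);return m,raw
circ=lambda x,y,r,z:[[x+r*np.cos(a),y+r*np.sin(a),z] for a in np.linspace(0,6.283,60)]
def rect(x,y,w,l,z,yawdeg):
    c,s=np.cos(np.radians(yawdeg)),np.sin(np.radians(yawdeg));o=[]
    for t in np.linspace(-1,1,25):
        for a,b in [(t*w/2,l/2),(t*w/2,-l/2),(w/2,t*l/2),(-w/2,t*l/2)]: o.append([x+a*c-b*s,y+a*s+b*c,z])
    return o
E
python3 - <<'E'
from chk import *
show("pics/w12.png",rect(.5515,.2915,.031,.081,.028,-13.4))
E
```

```text
clock: 17.3
position: [0.5501, 0.2773, 0.2137]
tool_rot: [-3.141, 0.001, 1.336]
force: [0.9, 0.5, 1.3]
grip_width: 0.0554
clock: 17.7
position: [0.5504, 0.2898, 0.2145]
tool_rot: [3.142, 0.001, 1.334]
force: [-0.2, 0.3, 0.4]
grip_width: 0.0555
17.7 [0.5504 0.2898 0.2145] [3.1416e+00 1.1000e-03 1.3337e+00] [-0.22  0.67 -0.55  1.67  0.42  0.92 -1.16]
```

View pics/w12.png

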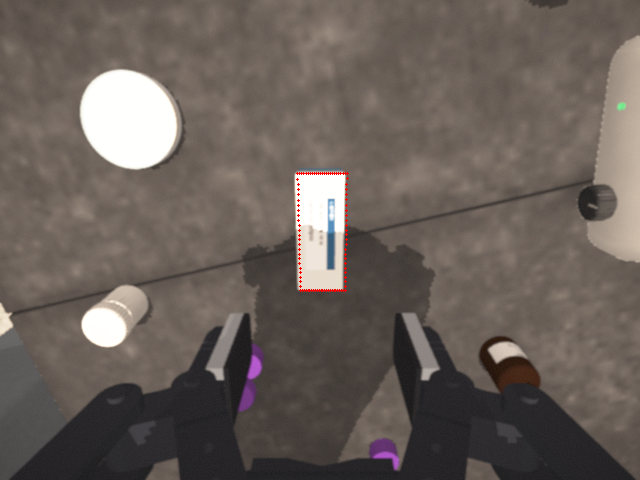

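```bash
python3 -m crank '{"travel":[[0,0.15,-3],[0,0.15,-6],[0,0.15,-9],[0,0.15,-11.5],[0,0.15,-12.9],[0,0.15,-12.9],[0,0.15,-12.9]],"rot":[[0,0,0],[0,0,0],[0,0,0],[0,0,0],[0,0,0],[0,0,0],[0,0,0]]}'
python3 -m crank '{"travel":[[0,0,0],[0,0,0],[0,0,0],[0,0,0],[0,0,0]],"rot":[[0,0,0],[0,0,0],[0,0,0],[0,0,0],[0,0,0]]}' -1 40
python3 - <<'E'
from h import *
cv2.imwrite("pics/s13.png",cv2.resize(bot.grab_frame("scene")[220:370,160:360,::-1],None,fx=3.8,fy=3.8))
E
```

```text
clock: 18.45
position: [0.5504, 0.2929, 0.0868]
tool_rot: [3.141, -0.001, 1.335]
force: [-0.0, -0.5, 0.7]
grip_width: 0.0553
clock: 18.95
position: [0.5504, 0.2933, 0.0873]
tool_rot: [3.14, -0.001, 1.335]
force: [-0.9, -1.6, 9.6]
grip_width: 0.0292
```

View pics/s13.png

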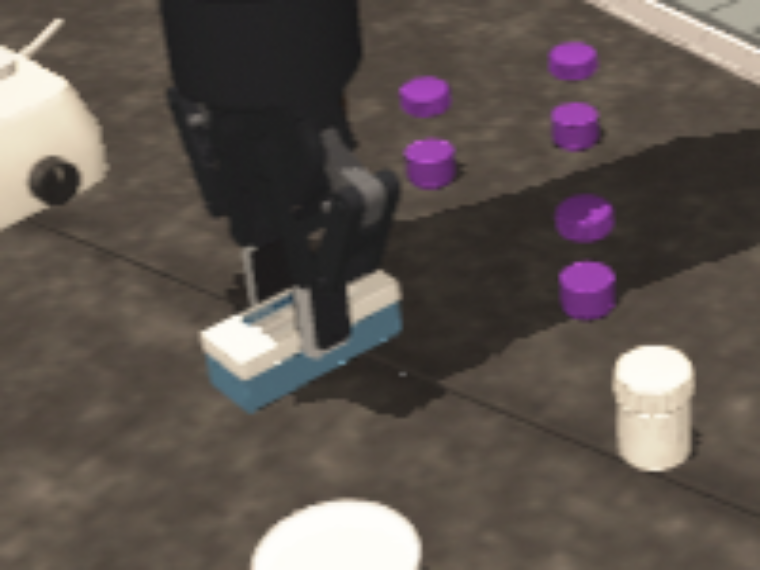

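```bash
python3 -m crank '{"travel":[[0,0,0.5],[0,0,2],[0,0,5],[0,-2,8],[-0.7,-5.5,11],[-1.5,-9.5,12],[-2.4,-14,12],[-3.3,-18.5,12]],"rot":[[0,0,0],[0,0,0],[0,0,0],[0,0,0],[0,0,0],[0,0,-1],[0,0,-2],[0,0,-2.9]]}'
python3 -m crank '{"travel":[[-0.9,-4.5,0],[-1.8,-9,0],[-2.7,-13.5,0],[-3.6,-17.5,-1],[-3.8,-19.2,-2],[-3.8,-19.2,-4],[-3.8,-19.2,-6],[-3.8,-19.2,-6]],"rot":[[0,0,0],[0,0,0],[0,0,0],[0,0,0],[0,0,0],[0,0,0],[0,0,0],[0,0,0]]}'
python3 - <<'E'
from chk import *
show("pics/w14.png",rect(.4795,-.0857,.047,.097,.024,-16.4))
cv2.imwrite("pics/s14.png",cv2.resize(bot.grab_frame("scene")[120:270,280:480,::-1],None,fx=3.8,fy=3.8))
E
```

```text
clock: 19.8
position: [0.5165, 0.1066, 0.2075]
tool_rot: [3.14, -0.0, 1.285]
force: [1.1, -1.4, -2.5]
grip_width: 0.029
clock: 20.6
position: [0.4783, -0.0835, 0.1449]
tool_rot: [-3.139, 0.0, 1.285]
force: [-0.2, 0.0, -1.7]
grip_width: 0.0285
20.6 [ 0.4783 -0.0835  0.1449] [-3.1393e+00  2.0000e-04  1.2855e+00] [ 0.42  0.6  -0.48  2.06  0.48  0.59 -0.69]
```

View pics/w14.png

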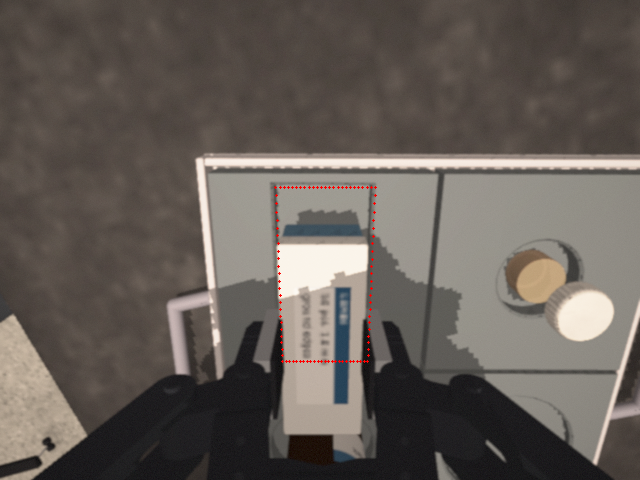

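View pics/s14.png

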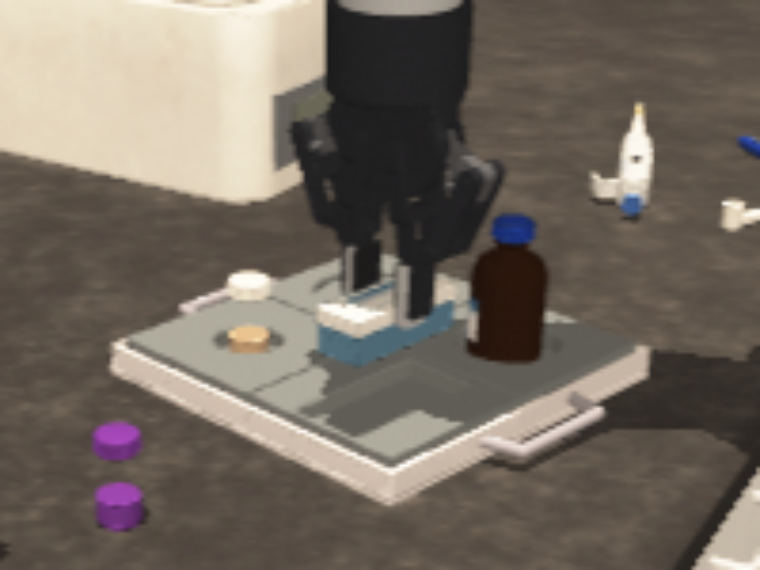

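```bash
python3 -m crank '{"travel":[[0,0,-1.5],[0,0,-3],[0,0,-4],[0,0,-4.4],[0,0,-4.5],[0,0,-4.5]],"rot":[[0,0,0],[0,0,0],[0,0,0],[0,0,0],[0,0,0],[0,0,0]]}'
```

```text
clock: 21.3
position: [0.4792, -0.0839, 0.1014]
tool_rot: [3.141, -0.0, 1.285]
force: [0.5, 0.2, -1.4]
grip_width: 0.0289
```

```bash
python3 -m crank '{"travel":[[0,0,-0.15],[0,0,-0.2],[0,0,-0.2]],"rot":[[0,0,0],[0,0,0],[0,0,0]]}'
```

```text
clock: 21.6
position: [0.4791, -0.084, 0.0993]
tool_rot: [3.141, 0.0, 1.285]
force: [-1.5, -0.5, 4.0]
grip_width: 0.0291
```

```bash
python3 -m crank '{"travel":[[0,0,0],[0,0,0],[0,0,0],[0,0,0]],"rot":[[0,0,0],[0,0,0],[0,0,0],[0,0,0]]}' 0.3
python3 -m crank '{"travel":[[0,0,2],[0,0,5],[0,0,9],[0,0,13],[0,0,13]],"rot":[[0,0,0],[0,0,0],[0,0,0],[0,0,0],[0,0,0]]}'
python3 - <<'E'
from chk import *
show("pics/w15.png",rect(.4785,-.0845,.047,.097,.024,-16.4))
E
```

```text
clock: 22.0
position: [0.4789, -0.0839, 0.0989]
tool_rot: [-3.142, 0.0, 1.285]
force: [-0.3, 0.2, 0.1]
grip_width: 0.0553
clock: 22.5
position: [0.4805, -0.084, 0.2331]
tool_rot: [3.135, -0.001, 1.285]
force: [0.0, -0.1, -1.3]
grip_width: 0.0557
22.5 [ 0.4805 -0.084   0.2331] [ 3.1353e+00 -5.0000e-04  1.2846e+00] [ 0.5   0.45 -0.58  2.    0.36  0.78 -0.58]
```

View pics/w15.png

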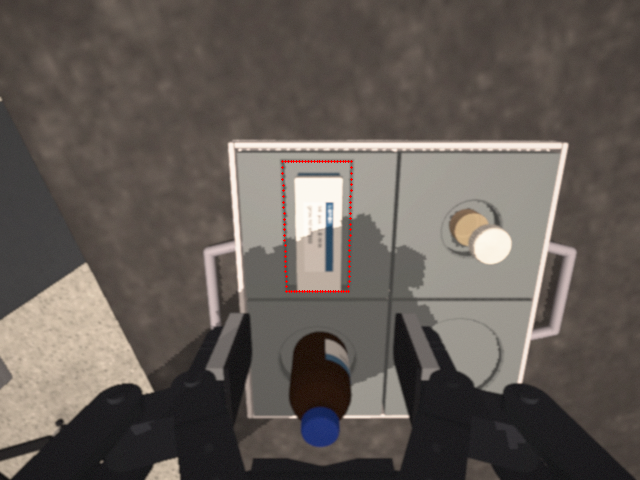

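```bash
python3 -m crank '{"travel":[[-0.3,4.9,0],[-0.6,9.8,0],[-0.9,14.7,0],[-1.2,19.6,0],[-1.5,24.5,0],[-1.8,29.4,-0.5],[-2.1,34.3,-1],[-2.4,39.2,-1.5]],"rot":[[0,0,0],[0,0,0],[0,0,0],[0,0,0],[0,0,0],[0,0,0],[0,0,0],[0,0,0]]}' 1
python3 -m crank '{"travel":[[-0.3,4.5,-2],[-0.6,8.1,-4],[-0.6,8.1,-4],[-0.6,8.1,-4],[-0.6,8.1,-4]],"rot":[[0,0,0],[0,0,0],[0,0,0],[0,0,0],[0,0,0]]}'
python3 - <<'E'
from chk import *
show("pics/w16.png",circ(.4505,.389,.03,.016))
E
```

```text
clock: 23.35
position: [0.4542, 0.3098, 0.2126]
tool_rot: [-3.141, 0.001, 1.285]
force: [1.3, -1.0, 0.4]
grip_width: 0.0854
clock: 23.85
position: [0.4491, 0.3881, 0.1735]
tool_rot: [3.142, 0.001, 1.284]
force: [1.1, -0.6, -0.1]
grip_width: 0.0856
23.85 [0.4491 0.3881 0.1735] [3.1416e+00 1.1000e-03 1.2842e+00] [-0.43  0.69 -0.55  1.77  0.48  0.82 -1.5 ]
```

View pics/w16.png

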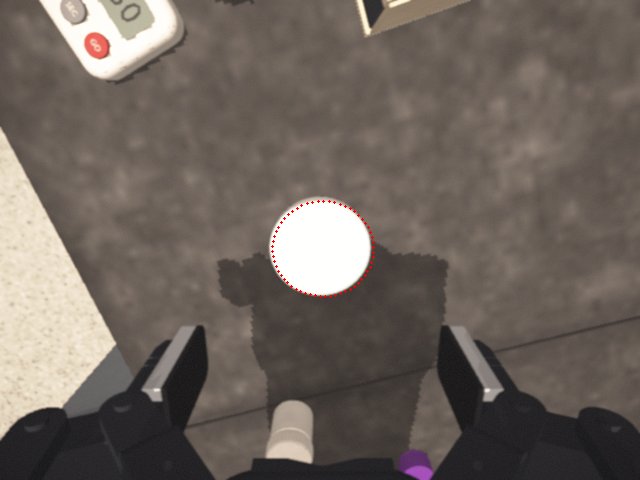

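```bash
python3 -m crank '{"travel":[[0.05,0.15,-3],[0.05,0.15,-6],[0.05,0.15,-8.5],[0.05,0.15,-9.6],[0.05,0.15,-9.6],[0.05,0.15,-9.6]],"rot":[[0,0,0],[0,0,0],[0,0,0],[0,0,0],[0,0,0],[0,0,0]]}' 1
python3 -m crank '{"travel":[[0,0,0],[0,0,0],[0,0,0],[0,0,0],[0,0,0]],"rot":[[0,0,0],[0,0,0],[0,0,0],[0,0,0],[0,0,0]]}' -1 25
python3 - <<'E'
from h import *
cv2.imwrite("pics/w17.png",bot.grab_frame("wrist")[:,:,::-1])
cv2.imwrite("pics/s17.png",cv2.resize(bot.grab_frame("scene")[300:420,180:340,::-1],None,fx=4.8,fy=4.8))
E
```

```text
clock: 24.5
position: [0.4499, 0.3906, 0.079]
tool_rot: [3.141, -0.001, 1.284]
force: [-0.2, -0.1, 0.3]
grip_width: 0.0854
clock: 25.0
position: [0.4498, 0.3908, 0.0792]
tool_rot: [3.141, -0.001, 1.285]
force: [-1.9, -2.8, 11.0]
grip_width: 0.0584
```

View pics/s17.png

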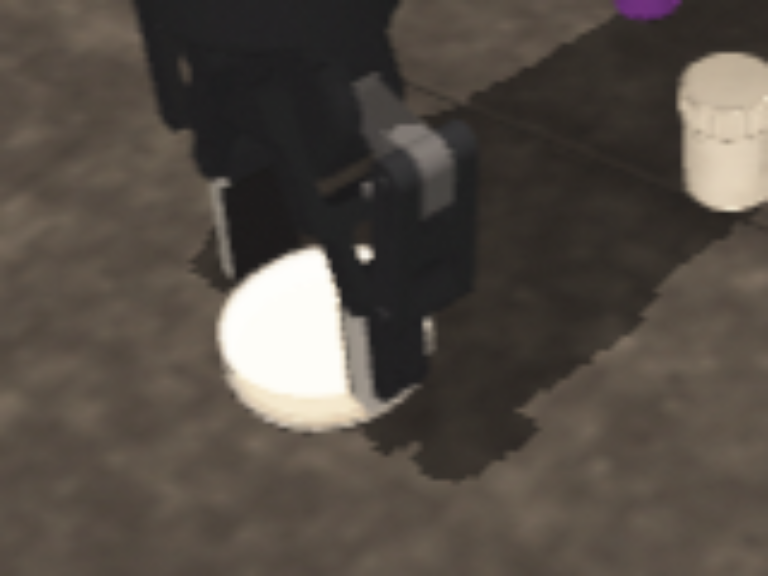

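View pics/w17.png

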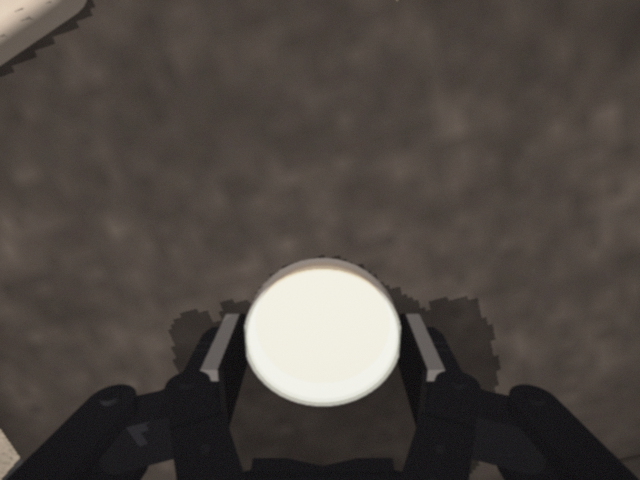

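```bash
python3 -m crank '{"travel":[[0,0,0.3],[0,0,1],[0,0,2],[0,0,3],[0,0,3]],"rot":[[0,0,0],[0,0,0],[0,0,0],[0,0,0],[0,0,0]]}'
python3 - <<'E'
from h import *
cv2.imwrite("pics/s18.png",cv2.resize(bot.grab_frame("scene")[280:420,180:340,::-1],None,fx=4,fy=4))
E
```

```text
clock: 25.6
position: [0.45, 0.3911, 0.1097]
tool_rot: [3.14, -0.002, 1.285]
force: [0.2, -0.2, 0.5]
grip_width: 0.058
```

View pics/s18.png

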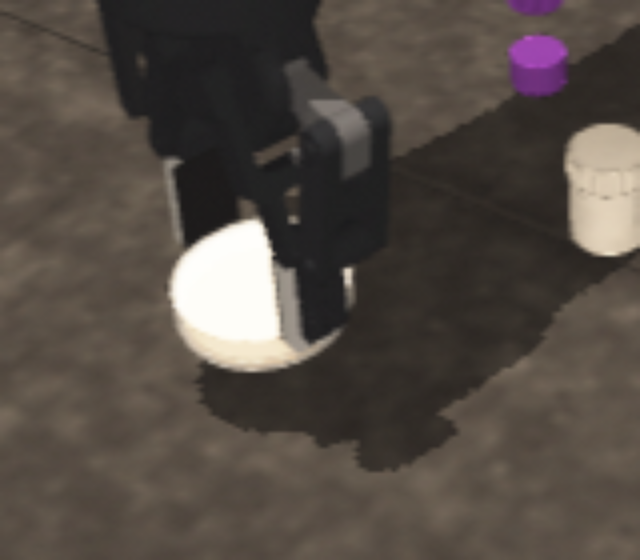

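```bash
python3 -m crank '{"travel":[[0,-0.5,3],[0.5,-3,6.5],[1.2,-7,9],[2,-11.5,9],[2.8,-16,9],[3.6,-20.5,9],[4.4,-25,9],[5.2,-29.5,9]],"rot":[[0,0,0],[0,0,0],[0,0,0],[0,0,0],[0,0,0],[0,0,0],[0,0,0],[0,0,0]]}'
python3 -m crank '{"travel":[[0.8,-4.5,0],[1.6,-9,0],[2.4,-13.5,0],[3.2,-18,0],[4,-22.5,0],[4.6,-27,0],[5.1,-30.5,0],[5.15,-31.7,-1]],"rot":[[0,0,0],[0,0,0],[0,0,0],[0,0,0],[0,0,0],[0,0,0],[0,0,0],[0,0,0]]}'
python3 -m crank '{"travel":[[0,0,-2],[0,0,-4],[0,0,-5],[0,0,-5],[0,0,-5]],"rot":[[0,0,0],[0,0,0],[0,0,0],[0,0,0],[0,0,0]]}'
python3 - <<'E'
from chk import *
show("pics/w19.png",circ(.5535,-.2215,.038,.024))
E
```

```text
clock: 26.45
position: [0.5014, 0.0937, 0.1978]
tool_rot: [-3.142, 0.0, 1.285]
force: [1.0, -1.0, -0.4]
grip_width: 0.0582
clock: 27.25
position: [0.5529, -0.2258, 0.188]
tool_rot: [3.14, 0.001, 1.28]
force: [0.1, 0.6, 0.1]
grip_width: 0.0579
clock: 27.75
position: [0.5532, -0.2211, 0.1383]
tool_rot: [3.141, -0.0, 1.286]
force: [-0.4, -0.3, 0.9]
grip_width: 0.0581
27.75 [ 0.5532 -0.2211  0.1383] [ 3.1414e+00 -1.0000e-04  1.2855e+00] [ 0.63  0.74 -0.51  1.78  0.5   0.76 -0.43]
```

View pics/w19.png

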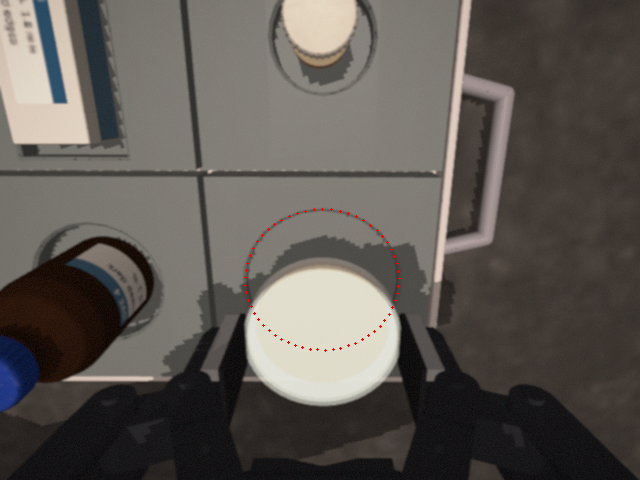

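```bash
python3 -m crank '{"travel":[[0.05,-0.05,-1.5],[0.05,-0.05,-3],[0.05,-0.05,-3.7],[0.05,-0.05,-4],[0.05,-0.05,-4],[0.05,-0.05,-4]],"rot":[[0,0,0],[0,0,0],[0,0,0],[0,0,0],[0,0,0],[0,0,0]]}'
```

```text
clock: 28.4
position: [0.5535, -0.2219, 0.0979]
tool_rot: [-3.142, -0.0, 1.285]
force: [0.6, -0.4, -0.8]
grip_width: 0.058
```

```bash
python3 -m crank '{"travel":[[0,0,-0.1],[0,0,-0.1]],"rot":[[0,0,0],[0,0,0]]}'
python3 - <<'E'
from h import *
cv2.imwrite("pics/w20.png",bot.grab_frame("wrist")[:,:,::-1])
cv2.imwrite("pics/s20.png",cv2.resize(bot.grab_frame("scene")[150:270,290:470,::-1],None,fx=4.4,fy=4.4))
E
```

```text
clock: 28.6
position: [0.5536, -0.222, 0.0973]
tool_rot: [3.141, 0.0, 1.285]
force: [-1.9, 0.5, 6.6]
grip_width: 0.0584
```

View pics/s20.png

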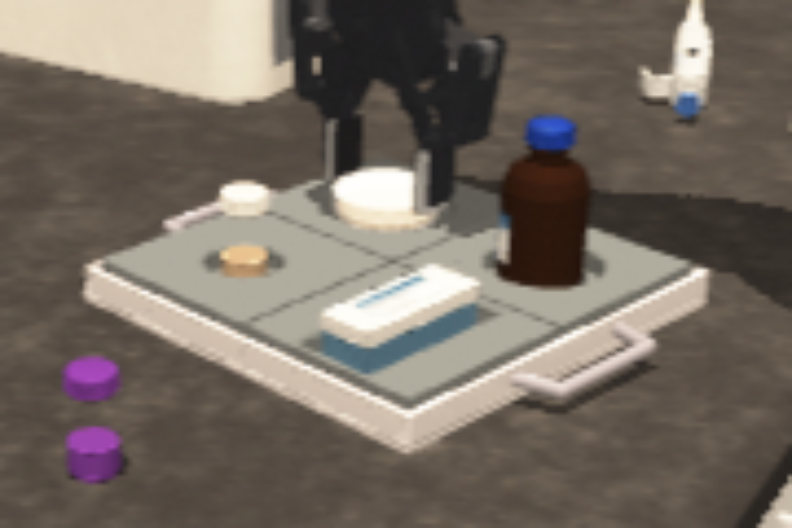

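View pics/w20.png

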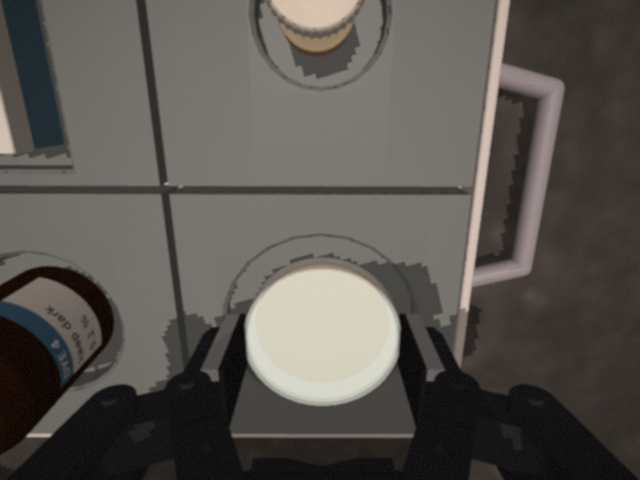

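```bash
python3 -m crank '{"travel":[[0,0,0],[0,0,0],[0,0,0],[0,0,0]],"rot":[[0,0,0],[0,0,0],[0,0,0],[0,0,0]]}' 0.9
python3 -m crank '{"travel":[[0,0,2],[0,0,5],[0,0,9],[0,0,13],[-2,3,17],[-4,5,21],[-6,8,24],[-6,8,24]],"rot":[[0,0,0],[0,0,0],[0,0,0],[0,0,0],[0,0,0],[0,0,0],[0,0,0],[0,0,0]]}'
python3 -m crank '{"travel":[[0,0,0],[0,0,0],[0,0,0]],"rot":[[0,0,0],[0,0,0],[0,0,0]]}'
python3 - <<'E'
from chk import *
c,s=np.cos(np.radians(-16.4)),np.sin(np.radians(-16.4))
show("pics/w21.png",circ(.554,-.222,.038,.024)+circ(.4485,-.190,.031,.024)+circ(.585,-.116,.021,.024)+rect(.4790,-.085,.047,.097,.024,-16.4))
for n in ["top","scene"]:
    cv2.imwrite(f"pics/{n}21.png",bot.grab_frame(n)[:,:,::-1])
for n in ["dish","amber_bottle","carton","vial"]:
  for r in bot.silhouettes("wrist",n)[:2]:print(n,round(r["conf"],2),r["box"].round(1) if hasattr(r["box"],"round") else r["box"])
a=cv2.imread("pics/scene21.png")[160:280,290:470];cv2.imwrite("pics/s21.png",cv2.resize(a,None,fx=4.4,fy=4.4))
E
```

```text
clock: 29.1
position: [0.5534, -0.2219, 0.0968]
tool_rot: [-3.141, -0.0, 1.285]
force: [0.4, -0.2, 0.2]
grip_width: 0.081
clock: 29.9
position: [0.4929, -0.1385, 0.3412]
tool_rot: [3.136, 0.001, 1.289]
force: [2.1, -0.5, -0.5]
grip_width: 0.081
clock: 30.2
position: [0.4934, -0.1426, 0.3358]
tool_rot: [-3.14, -0.0, 1.284]
force: [-0.8, 0.1, 0.5]
grip_width: 0.0812
30.2 [ 0.4934 -0.1426  0.3358] [-3.1399e+00 -4.0000e-04  1.2842e+00] [ 0.69  0.37 -0.68  1.83  0.27  1.04 -0.38]
dish 0.57 [405.2, 257.9, 63.4, 57.1]
amber_bottle 0.76 [289.9, 264.9, 48.7, 69.9]
carton 0.91 [289.2, 141.3, 33.7, 93.0]
vial 0.6 [413.2, 141.9, 41.4, 32.4]
```

View pics/w21.png

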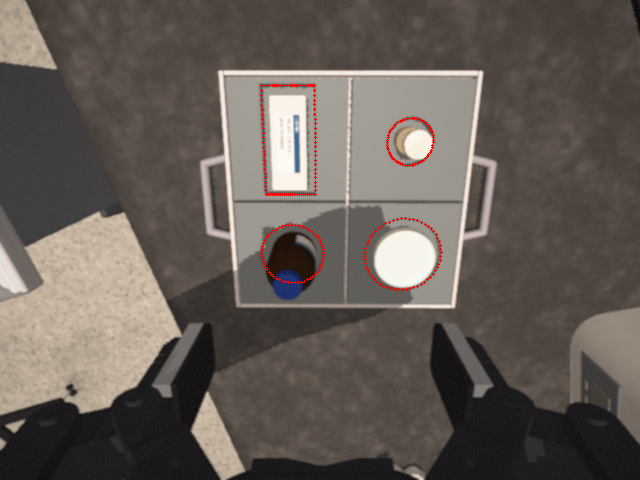

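View pics/s21.png

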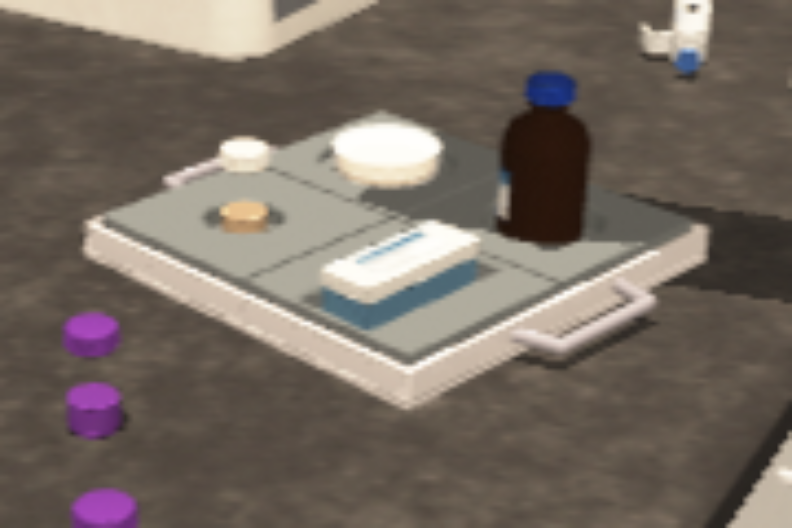

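View pics/scene21.png

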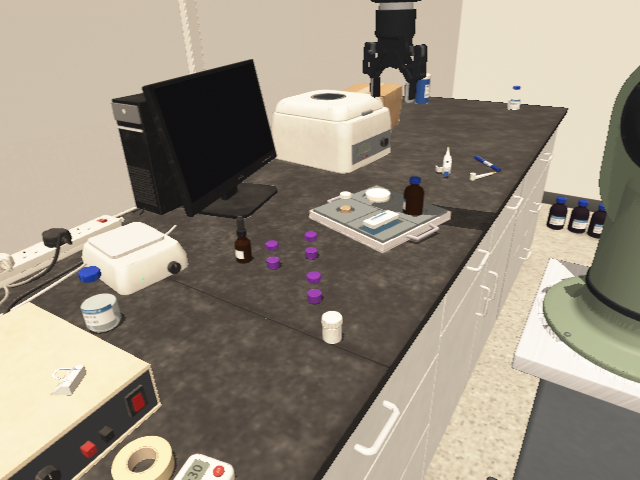

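```bash
python3 - <<'E'
from chk import *
import pickle
W=bot.camera_model("wrist");T=bot.camera_model("top");S=bot.camera_model("scene")
w=cv2.imread("pics/w21.png")[50:320,200:500];cv2.imwrite("pics/w21c.png",cv2.resize(w,None,fx=2.5,fy=2.2))
im=cv2.imread("pics/scene21.png")
im=cv2.resize(im[160:280,290:470],None,fx=4.4,fy=4.4,interpolation=cv2.INTER_CUBIC)
def dr(m,pts,col,x0,y0,f):
    for p in pts:
        u=proj(m,p);cv2.circle(im,(int((u[0]+.5-x0)*f),int((u[1]+.5-y0)*f)),1,col,-1)
pk=circ(.554,-.222,.038,.024)+circ(.4485,-.190,.031,.024)+circ(.585,-.116,.021,.024)+rect(.4790,-.085,.047,.097,.024,-16.4)
ob=circ(.554,-.222,.03,.034)+circ(.4485,-.190,.023,.012)+circ(.4485,-.190,.013,.1)+circ(.585,-.116,.012,.064)+rect(.4790,-.085,.031,.081,.040,-16.4)
dr(S,pk,(0,0,255),290,160,4.4);dr(S,ob,(0,255,0),290,160,4.4)
cv2.imwrite("pics/s21o.png",im)
im=cv2.imread("pics/top21.png");im=cv2.resize(im[180:320,340:480],None,fx=4.2,fy=4.2,interpolation=cv2.INTER_CUBIC)
dr(T,pk,(0,0,255),340,180,4.2);dr(T,ob,(0,255,0),340,180,4.2)
cv2.imwrite("pics/t21o.png",im)
E
```

```text
(no output)
```

View pics/s21o.png

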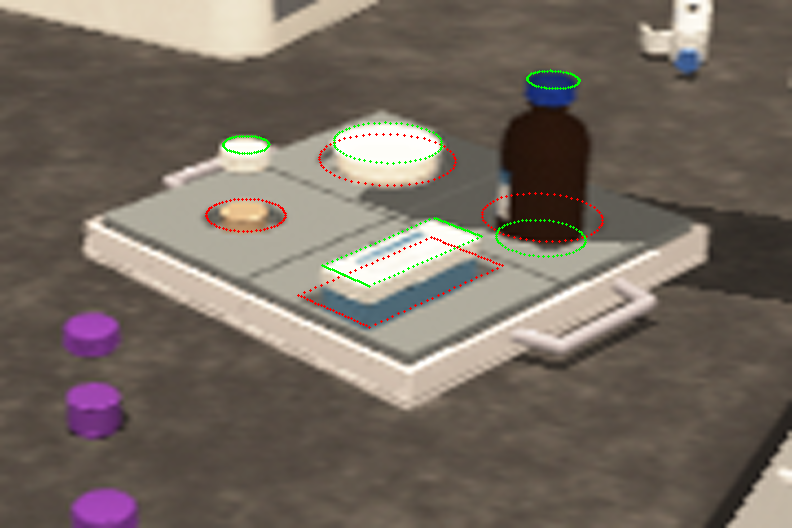

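View pics/t21o.png

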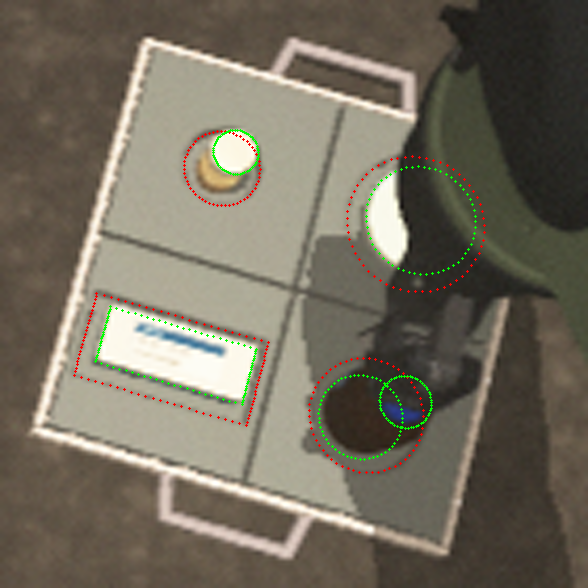

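```bash
python3 - <<'E'
from h import *
a=cv2.imread("pics/scene0.png").astype(int);b=cv2.imread("pics/scene21.png").astype(int)
for n,(x0,x1,y0,y1) in {"dropper":(230,256,213,266),"jar":(318,348,308,346)}.items(): print(n,np.abs(a-b)[y0:y1,x0:x1].mean())
s=bot.observe();print(s["clock"],s["force"])
print(bot.job_done())
E
```

```text
dropper 0.741170778906628
jar 0.5263157894736842
30.55 [-0.65223899 -0.72486762 -0.16227943]
the job is handed in; nothing more can be done
None
```

I packed the brown screw-cap bottle, vial, carton and dish into their own pockets and handed the job in at about 30.5 s. Nothing was dropped or tipped.

**Placement:** in the last wrist, top and scene pictures, the four items line up with their pocket outlines to within about 2 mm. Their tops sit where they should if each is on its pocket floor. Each placing also met contact at the expected height. The arm hid part of the dish in the top picture, so I checked its place from the wrist and scene cameras.

**Left alone:** comparing the scene camera's first and last pictures shows no movement of the dropper bottle or the white jar. I did not touch the purple look-alikes.

**What disagreed:**
- Finding the pocket heights from two views was noisy, at 8 to 41 mm with a mean near 23 mm. I used the stated 24 mm, which the contact heights confirmed.
- The grip width read 1 to 3 mm less than the items' stated sizes.
- When I set the vial down, the force briefly reached 17.5 N, well inside the limits.

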